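# Put a worn phone cell into the battery safe and lock it

### The job

Put the worn phone cell into the battery safe: lay it flat in the pulled-out tray and let go, slide the tray fully home, push the door shut until its sprung tongue snaps in behind the strike, then squeeze the red tab of the yellow lock grip on the roof and slide the grip to the right until the tab springs out again at the locked end. Leave the other things on the bench where they are.

Things in the scene. Friction and masses are not known exactly. Their poses are not given: they have to be found in the camera images.
- cell_mid (a point): flat black phone cell, loose, 45 g: plate 41 mm (its x) by 62 mm (its y), 4 mm thick, with a soft-looking orange tail at one end to ignore. Point: middle of the plate, half-way up, 14 mm above the bench; z up. It lies on a fixed cork block (26 mm in x, 50 mm in y, 12 mm high), its long edges overhanging 7 mm: grasp across the 41 mm, fingertips about 5 mm below its underside
- safe_front (a point): grey steel battery safe, fixed, 140 mm deep (x), 160 mm wide (y), roof 78 mm high. Point: middle of its open front face, 40 mm up; its x points into the safe, away from the robot, y to the left, z up. A dark strike post stands at the right end of the front, 82 to 98 mm right of the middle, reaching 17 mm forward, 18 to 64 mm high
- tray_floor (a point): the safe's tray, open at the top: the point is the centre of its inner floor, 9 mm above the bench, axes as the safe's; inside 113 mm (x) by 130 mm (y); side and rear walls rise 13 mm above the floor, the red front wall 37 mm
- tray_front (a point): middle of the outer (robot-side) face of the tray's red front wall, 36 mm above the bench; the wall is 136 mm wide and its top is 46 mm above the bench. Push here towards the safe (+x of the safe) to slide the tray in. Home, this face lies 4 mm behind the front face of the safe
- tray (a joint): how far the tray is pulled out, m: 0 fully home, 0.128 fully out; it slides along the safe's x, stiff enough to stay where it is left (about 1 N)
- door_hinge (a point): the door's upright hinge axis at the left edge of the safe's front, 41 mm up. Axes are the door's: from here it runs 160 mm along its -y; outer face towards -x; 12 mm thick, centred on the axis, 5 to 77 mm high. A strip and lug near its free end reach back over the roof when it is shut, 80 to 97 mm high
- door_pad (a point): middle of the front of the black round rubber push pad (32 mm across) on the door's outer face, 115 mm from the hinge, 45 mm above the bench, 10 mm out from the door's mid-plane; same axes as the door
- door (a joint): door angle, rad: 0 shut on its stop, 1.57 square to the front, at most 2.2; it opens towards the robot and left (clockwise from above) and stays where left. Shutting takes under 1 N until the last 5 degrees, there about 7 N at the pad as the tongue rides over the strike; the tongue drops in about 0.5 degrees before the stop
- tongue (a joint): sprung brass tongue in the door's free edge, m: 0 fully out, 0.007 fully pushed in; it is out while the door is open, is pushed in about 4.5 mm as it rides over the strike, and springs back to 0 behind it
- bolt_grip (a point): yellow lock grip on the safe's roof; axes as the safe's. Point: its middle with the tab pressed, 100 mm above the bench. 22 mm (x) by 26 mm (y), top 112 mm up; with the red tab on its front (20 mm wide, 90 to 110 mm up) 28 mm front to back, 23 mm squeezed. A fixed bar under the tab is 88 mm high. Squeeze front to back, fingertips about 92 mm above the bench. A rod runs to the right
- bolt (a joint): how far the lock grip has been slid to the right (the safe's -y), m: 0 unlocked end, 0.028 locked end (a stop), where the rod stands in front of the door's lug; about 1 N of friction
- tab (a joint): how far the red tab is pressed in (towards the safe's +x), m: 0 out, 0.005 fully in; spring of 2.4 to 5.4 N. The grip can slide only while it is pressed in more than 3.5 mm; it springs out to 0 only at the two ends of the slide
- stand_top (a point): top of the dark hot-air handpiece that stands upright in its holder between cell and safe: a fixed obstacle, about 90 mm across and 280 mm tall; its flat base is 16 mm high and reaches 80 mm towards the robot and 95 mm to either side. Carry things round its robot side
- tape: bystander: loose roll of amber film tape lying flat, 68 mm across, 12 mm high; origin under its centre
- rubber_eraser: bystander: loose eraser in a blue sleeve, 20 by 45 by 12 mm; origin under its centre
- dish: bystander: loose small dish of screws, 72 mm across, 14 mm high; origin under its centre
- meter: bystander: loose yellow and black multimeter lying flat, 124 by 62 by 34 mm; origin under its centre
- cutters: bystander: loose blue side cutters, 43 by 126 by 12 mm; origin under their centre

How it is judged:
By the outcome, as a careful person would: the job done as asked, in the order asked, and still so for the second after the job is handed in, with the robot touching nothing.
It also fails if it takes over 72 s, if anything falls off the work surface, if the arm or the gripper's body presses on something with over 40 N, if the wrist force passes 120 N, or if a joint passes its speed limit or range.

### The arm

A 6-joint arm with a two-finger parallel gripper is mounted at the origin on a cart in front of the work surface, level with it; the furniture and walls round the work are solid. World frame = base frame: x ahead of the robot, y to its left, z up, the work surface at z = 0. Lengths are in mm, angles in rad, forces in N, time in s.
With the tool pointing down it reaches from about 425 to 1125 mm from the base axis. Payload 14.9 kg.
Tool frame: the origin (TCP) lies on the centre line of the jaws, within the pads' length; the fingertips stand ahead of it and the grasp point (between the pads) lies 8 mm behind it (arm.tip_extent is the z of the fingertips in the tool frame, in mm); z points along the fingers, y is the line along which they close (so a half turn about z gives the same grasp; the last joint's range is limited). The gripper opens to 91 mm and grips with 3 to 60 N. Pads are 32 mm wide; open, the fingers measure 118 mm over their backs; the gripper's body (76 mm by 178 mm) begins 60 mm behind the grasp point.
Start: joints at [-1.153, 0.379, 1.734, -0, 1.028, -0.033], TCP at [304.978, -630.085, 224.932] pointing down, gripper open.
Joint ranges: [-2.77, 2.77], [-0.74, 2.19], [0, 2.66], [-1.06, 4.2], [0.31, 2.87], [-3.08, 3.08]. Speed limits (rad/s): [1.89, 1.89, 2.39, 3.14, 3.14, 3.14].

### API

Orientations are given as a unit quaternion [w, x, y, z].
In Python, from station import arm gives the robot as it stands. The module is installed in compiled form; this text tells all that it offers.
- The arm moves only by the tool carry_out, never from a script. Its argument "deltas" is a list of rows, each a list of 5 numbers: the shift along the tool's x, y, z in m, then the turn about the tool's z in degrees, then the opening, from 0 (shut) to 1 (fully open). A call has 1 to 5 rows; each row is the pose to reach, as a shift and turn from the pose commanded when the call began, along the tool's axes at that moment; what a row does not reach only later rows make up. A row lasts 1/8 s, in which the tool goes at most 62.5 mm and 10.7 degrees, less where a joint would pass 70% of its speed; a pose out of reach is approached as far as the arm can. A call with a gripper value outside its range is refused whole. The fingers move at their own pace and stop on an object; the grip force is fixed at half the most. Time passes only in rows, so rows that repeat a pose let the fingers close. It gives the time, the measured TCP pose, the force, the opening and the grip force at its end, in the units of the state.
- arm.sense(): the state, without advancing time (a new reading comes with each control period).
- arm.get_image(name): name is "scene" or "top"; returns the picture (420x560x3 uint8, red, green, blue); there is no depth.
- arm.camera_params(name): a dict with "fx", "fy", "cx", "cy" (pixels), "R" (3x3) and "t" (3): a world point X has camera coordinates R X + t. Camera axes: x right, y down, z forward; pixel columns grow to the right and rows downward; lengths in mm; the calibration is good to about 2 mm. A picture is of the moment at which its call begins. camera_params takes no time and is no camera call.
- arm.finish_job(): hands the job in; it is judged then, once.
The state is a dict: "time_s": time; "joint_positions": joint angles; "qvel": joint speeds; "effort": joint torques, N m; "eef_pos": TCP position; "tcp_rot": TCP orientation; "ft_force": force on the tool from outside, world axes, zero at the start; "ft_torque": the same for the moment, N m; "gripper_width": finger opening in mm; "finger_force": force on a finger pad.
Only numpy, scipy, OpenCV 4.12 (cv2) and the standard library are available. Lean on these libraries where they do the work, as an engineer would, in place of code of your own. Each camera call takes 0.05 s, during which the arm holds its last target. There are 200 camera calls.

## Working session

There is one attempt and no reset: what is moved stays moved. The work goes in short steps, Python scripts to look and compute and a tool call to move; the robot and the scene stay as the last step left them, time stands still between calls to the robot, and variables do not carry over. Pictures are saved under pics/ and viewed, at most 10 in all, crops included, and the job is handed in when it is done.

Besides the shell and the picture viewer there is one more tool, called after "Call:" by a JSON object that holds its "name" and its "arguments". carry_out: Moves the arm, as the interface text tells. Its arguments: {"type":"object","properties":{"deltas":{"type":"array","items":{"type":"array","items":{"type":"number"}}}},"required":["deltas"]}

```bash
mkdir -p pics; ls
python3 - <<'E'
from station import arm
import cv2
for n in("scene","top"):
    cv2.imwrite(f"pics/{n}0.png",arm.get_image(n)[:,:,::-1]); p=arm.camera_params(n); print(n,p)
s=arm.sense(); print(s, arm.tip_extent)
E
```

```text
pics
scene {'fx': 398.8926889115828, 'fy': 398.8926889115828, 'cx': 286.07580602981574, 'cy': 210.70348532564583, 'R': array([[-0.84477428, -0.5349879 ,  0.01201525],
       [-0.23971757,  0.35826161, -0.90232151],
       [ 0.47842648, -0.76513827, -0.43089619]]), 't': array([356.85676759, 323.65069214, 754.41239422])}
top {'fx': 457.9456233065926, 'fy': 457.9456233065926, 'cx': 283.26932916489966, 'cy': 205.35154640393057, 'R': array([[ 1.25738053e-02, -9.99920934e-01, -1.60276915e-04],
       [-9.88792147e-01, -1.24100148e-02, -1.48781991e-01],
       [ 1.48768238e-01,  2.02923634e-03, -9.88870008e-01]]), 't': array([ -85.83143238,  525.44473002, 1422.36397164])}
{'time_s': 0.1, 'joint_positions': array([-1.15329609e+00,  3.79357909e-01,  1.73474035e+00, -8.49014205e-06,
        1.02849288e+00, -3.32714670e-02]), 'qvel': array([ 7.61198016e-05, -1.67687070e-03, -2.13277791e-03, -8.07026830e-04,
        3.59822492e-04, -1.90289165e-03]), 'effort': array([ 9.34473173e-04, -7.65045404e+01, -4.35292947e+01,  6.52374141e-02,
        3.98972060e-02,  4.08042155e-06]), 'eef_pos': array([ 304.82935642, -629.74777057,  224.34368885]), 'tcp_rot': array([-4.89366977e-04,  9.74707337e-01,  2.23484581e-01, -9.88914253e-05]), 'ft_force': array([-0.20261929,  0.65128536, -0.29678934]), 'ft_torque': array([ 0.0093599 , -0.00962093,  0.01488703]), 'finger_force': 0.0, 'gripper_width': 91.34509817457267} 11.0
```

View pics/scene0.png

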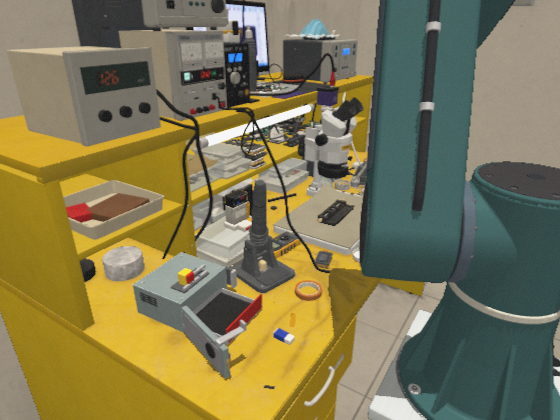

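View pics/top0.png

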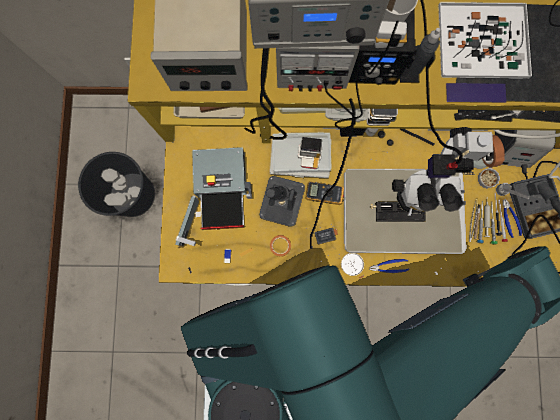

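The top view shows the safe at (219,170), the pulled-out tray at (222,210), the open door at (187,225), the stand at (283,200) and possibly the cell at (325,236). I'll zoom in on both views.

```bash
cat > h.py <<'E'
import numpy as np, cv2
from station import arm
def crop(img,x0,y0,x1,y1,k,name):
    c=cv2.resize(img[y0:y1,x0:x1],None,fx=k,fy=k,interpolation=cv2.INTER_CUBIC)
    cv2.imwrite(name,c[:,:,::-1])
def px2w(n,u,v,z):
    p=arm.camera_params(n);R=p["R"];t=p["t"]
    d=R.T@np.array([(u-p["cx"])/p["fx"],(v-p["cy"])/p["fy"],1]);c=-R.T@t
    return c+d*(z-c[2])/d[2]
def w2px(n,X):
    p=arm.camera_params(n);c=p["R"]@np.array(X,float)+p["t"]
    return np.array([p["fx"]*c[0]/c[2]+p["cx"],p["fy"]*c[1]/c[2]+p["cy"]])
E
python3 - <<'E'
from h import *
a=cv2.imread("pics/top0.png")[:,:,::-1];crop(a,165,140,345,275,4.44,"pics/t1.png")
a=cv2.imread("pics/scene0.png")[:,:,::-1];crop(a,125,230,345,380,3.6,"pics/s1.png")
E
```

```text
(no output)
```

View pics/t1.png

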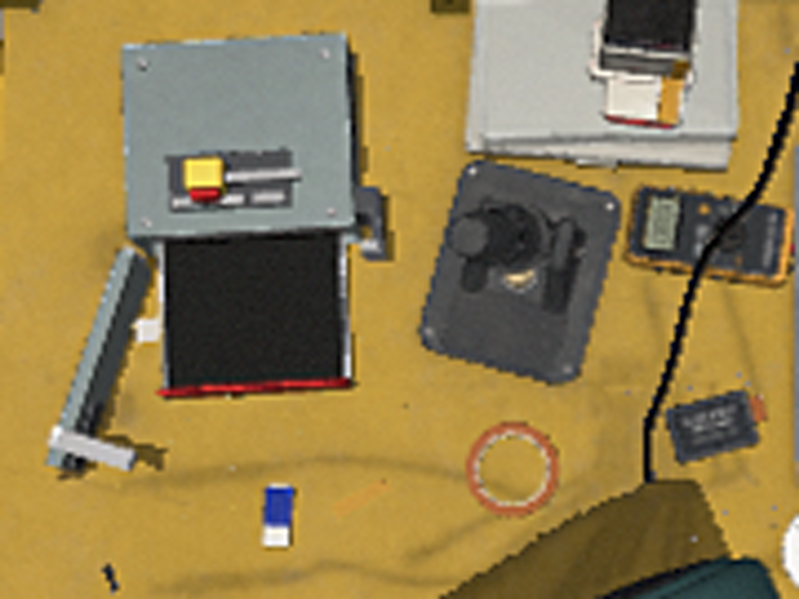

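View pics/s1.png

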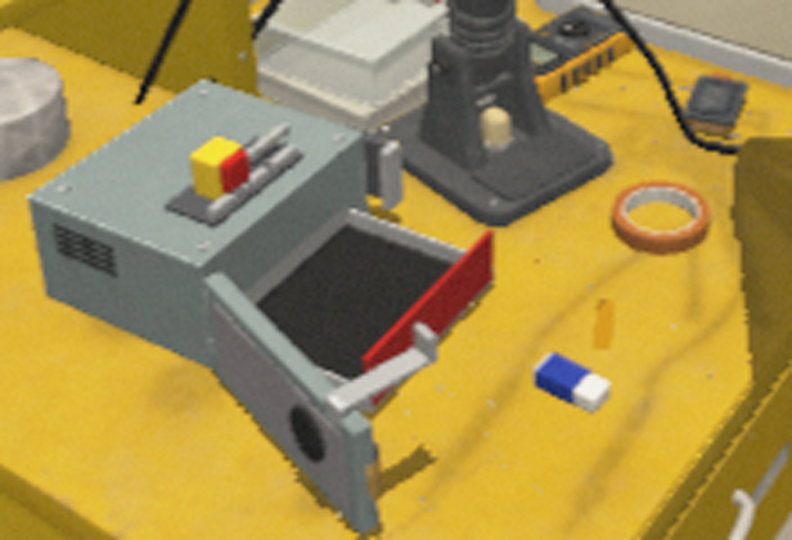

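The top crop shows the cell at crop (714,426), tail to the right, with its long axis roughly along world y. The scene crop shows the safe's roof corners at (205,80), (30,198), (210,265) and (365,135), and the pad at (308,432). Next I'll fit the poses from both cameras.

```bash
cat > fit.py <<'E'
from h import *
from scipy.optimize import least_squares
T=lambda x,y:("top",165+x/4.44,140+y/4.44)
S=lambda x,y:("scene",125+x/3.6,230+y/3.6)
def rot(a,x,y): return np.array([x*np.cos(a)-y*np.sin(a),x*np.sin(a)+y*np.cos(a)])
obs=[(T(123,46),(140,80,78)),(T(346,34),(140,-80,78)),(T(357,228),(0,-80,78)),(T(128,240),(0,80,78)),
(S(205,80),(140,-80,78)),(S(30,198),(140,80,78)),(S(212,266),(0,80,78)),(S(366,135),(0,-80,78))]
def pt(q,p): return np.append(rot(q[2],p[0],p[1])+q[:2],p[2])
def res(q):
    r=[w2px(o[0],pt(q,p))-o[1:] for o,p in obs]
    # tray front wall top corners
    for o,y in((T(163,392),68),(T(350,382),-68),(S(493,232),-68)): r.append(w2px(o[0],pt(q,(q[3],y,46)))-o[1:])
    return np.ravel(r)
s=least_squares(res,[900,200,0,-124],loss="soft_l1");q=s.x;print("safe",q,"res",s.fun.reshape(-1,2).round(1).tolist())
inv=lambda P:rot(-q[2],*(np.array(P)[:2]-q[:2])).round(1)
for nm,o,z in (("grip tl",T(186,160),112),("grip tr",T(222,157),112),("grip bl",T(187,190),112),("grip br",T(223,187),112),("tab bl",T(189,201),110),("tab br",T(221,198),110),
 ("door hinge-in",T(150,262),77),("door hinge-out",T(125,250),77),("door free out",T(50,463),77),("door free in",T(78,468),77),("strip end",T(133,460),97),("pad S",S(308,432),45),("free bottom S",S(366,533),5),("hinge top S",S(212,276),77)):
    P=px2w(*o,z);print(nm,P.round(1),inv(P))
C=[px2w(*T(*c),16) for c in((667,408),(748,390),(760,443),(682,462))];C=np.array(C)
print("cell",C.round(0).tolist(),C.mean(0),"sizes",np.linalg.norm(C[1]-C[0]),np.linalg.norm(C[2]-C[1]),"long dir deg",np.degrees(np.arctan2(*(C[0]+C[3]-C[1]-C[2])[[1,0]])))
for nm,o,z in(("cellS",S(717,100),16),("stand base",T(520,270),16),("tape",T(513,468),12),("eraser",T(278,515),12),("standtop",T(475,236),280)): print(nm,px2w(*o,z).round(0))
E
python3 fit.py
```

```text
safe [ 557.7428445   121.19363901  -18.76857797 -104.40943288] res [[-0.9, 0.7], [-0.6, -0.0], [-0.6, -0.3], [-0.3, 0.5], [0.2, -0.9], [0.5, -0.8], [-1.2, -0.5], [0.8, -1.5], [-1.1, 0.3], [-0.2, -0.4], [0.5, -2.1]]
grip tl [603.3 155.5 112. ] [48.2 30.5]
grip tr [605.8 130.8 112. ] [48.6  5.7]
grip bl [582.3 154.1 112. ] [27.1 30.8]
grip br [584.7 129.4 112. ] [27.5  6. ]
tab bl [575.  152.7 110. ] [19.7 30. ]
tab br [577.4 130.8 110. ] [20.3  8. ]
door hinge-in [537.5 184.1  77. ] [-15.1  64.4]
door hinge-out [545.8 202.   77. ] [-5.4 81.5]
door free out [395.9 247.6  77. ] [-151.1  139.1]
door free in [392.7 228.1  77. ] [-155.9  119.9]
strip end [397.4 186.4  97. ] [-154.6   78. ]
pad S [439.  243.4  45. ] [-108.5  131.4]
free bottom S [395.5 251.2   5. ] [-151.2  142.7]
hinge top S [542.5 206.2  77. ] [-8.3 86. ]
cell [[445.0, -183.0, 16.0], [459.0, -242.0, 16.0], [420.0, -250.0, 16.0], [406.0, -194.0, 16.0]] [ 432.59316347 -217.20258022   16.        ] sizes 60.30383092304145 39.25992541212371 long dir deg 103.79261497145153
cellS [ 429. -209.   16.]
stand base [545. -75.  16.]
tape [400. -72.  12.]
eraser [365.  97.  12.]
standtop [523. -49. 280.]
```

```bash
cat > go.py <<'E'
import sys
from h import *
# usage: go.py x y z toolY_deg : shift (m) in tool axes and turn
s=arm.sense();w,a,b,c=s["tcp_rot"];ang=np.degrees(2*np.arctan2(b,a))-90
if len(sys.argv)>4:
    d=np.array([float(v) for v in sys.argv[1:4]])-s["eef_pos"];r=np.radians(ang)
    print("shift mm",round(d[0]*-np.sin(r)+d[1]*np.cos(r),1),round(d[0]*np.cos(r)+d[1]*np.sin(r),1),round(-d[2],1),"turn",round((ang-float(sys.argv[4])+180)%360-180,1))
print("t",s["time_s"],"p",s["eef_pos"].round(1),"yaw",round(ang,1),"F",s["ft_force"].round(1),"w",round(s["gripper_width"],1),"ff",s["finger_force"],"q6",s["joint_positions"][5])
E
python3 - <<'E'
from fit import *
def at(o,zs): 
    for z in zs:
        P=px2w(*o,z); u=w2px("scene",P); print(o[1:],z,P.round(0),"s1 crop",((u-[125,230])*3.6).round(0))
for c in ((648,470),(672,350),(690,290),(720,230)): at(T(*c),(0,20,60,100,150))
at(T(470,240),(200,280));
E
python3 go.py 432.6 -217.2 120 13.8
```

```text
safe [ 557.7428445   121.19363901  -18.76857797 -104.40943288] res [[-0.9, 0.7], [-0.6, -0.0], [-0.6, -0.3], [-0.3, 0.5], [0.2, -0.9], [0.5, -0.8], [-1.2, -0.5], [0.8, -1.5], [-1.1, 0.3], [-0.2, -0.4], [0.5, -2.1]]
grip tl [603.3 155.5 112. ] [48.2 30.5]
grip tr [605.8 130.8 112. ] [48.6  5.7]
grip bl [582.3 154.1 112. ] [27.1 30.8]
grip br [584.7 129.4 112. ] [27.5  6. ]
tab bl [575.  152.7 110. ] [19.7 30. ]
tab br [577.4 130.8 110. ] [20.3  8. ]
door hinge-in [537.5 184.1  77. ] [-15.1  64.4]
door hinge-out [545.8 202.   77. ] [-5.4 81.5]
door free out [395.9 247.6  77. ] [-151.1  139.1]
door free in [392.7 228.1  77. ] [-155.9  119.9]
strip end [397.4 186.4  97. ] [-154.6   78. ]
pad S [439.  243.4  45. ] [-108.5  131.4]
free bottom S [395.5 251.2   5. ] [-151.2  142.7]
hinge top S [542.5 206.2  77. ] [-8.3 86. ]
cell [[445.0, -183.0, 16.0], [459.0, -242.0, 16.0], [420.0, -250.0, 16.0], [406.0, -194.0, 16.0]] [ 432.59316347 -217.20258022   16.        ] sizes 60.30383092304145 39.25992541212371 long dir deg 103.79261497145153
cellS [ 429. -209.   16.]
stand base [545. -75.  16.]
t
[... 1337 characters left out ...]
21622, 191.8018018018018) 0 [ 579. -223.    0.] s1 crop [564.  56.]
(327.1621621621622, 191.8018018018018) 20 [ 576. -221.   20.] s1 crop [567.  37.]
(327.1621621621622, 191.8018018018018) 60 [ 568. -217.   60.] s1 crop [572.  -1.]
(327.1621621621622, 191.8018018018018) 100 [ 561. -214.  100.] s1 crop [578. -41.]
(327.1621621621622, 191.8018018018018) 150 [ 552. -209.  150.] s1 crop [585. -94.]
(270.85585585585585, 194.05405405405406) 200 [534. -44. 200.] s1 crop [477. -70.]
(270.85585585585585, 194.05405405405406) 280 [520. -46. 280.] s1 crop [ 494. -179.]
shift mm 294.7 -315.7 104.3 turn -78.0
t 0.1 p [ 304.8 -629.7  224.3] yaw -64.2 F [-0.2  0.7 -0.3] w 91.3 ff 0.0 q6 -0.03327146695773786
```

Call:
{"name": "carry_out", "arguments": {"deltas": [[0.035, -0.038, 0, -10, 1], [0.071, -0.076, 0, -20, 1], [0.106, -0.114, 0, -30, 1], [0.141, -0.152, 0, -40, 1], [0.177, -0.19, 0, -50, 1]]}}

```text
time_s: 0.72
eef_pos: [381.6, -380.2, 224.8]
tcp_rot: [-0.0, 0.787, 0.617, 0.0]
ft_force: [1.4, 0.3, 0.2]
gripper_width: 90.6
finger_force: 0.0
```

Call:
{"name": "carry_out", "arguments": {"deltas": [[0.056, 0.003, 0.01, -10, 0.85], [0.112, 0.006, 0.03, -20, 0.85], [0.17, 0.01, 0.06, -28, 0.85], [0.17, 0.01, 0.11, -28, 0.85], [0.17, 0.01, 0.15, -28, 0.85]]}}

```text
time_s: 1.35
eef_pos: [432.7, -218.5, 73.4]
tcp_rot: [-0.0, 0.616, 0.788, -0.0]
ft_force: [0.0, -0.8, 0.6]
gripper_width: 77.4
finger_force: 0.0
```

```bash
python3 go.py 432.6 -217.2 18.5 13.8
python3 - <<'E'
from h import *
crop(arm.get_image("top"),285,190,385,265,8,"pics/t2.png")
E
```

```text
shift mm 1.3 0.2 54.9 turn 0.1
t 1.35 p [ 432.7 -218.5   73.4] yaw 13.9 F [ 0.  -0.8  0.6] w 77.4 ff 0.0 q6 -0.7587762087772623
```

View pics/t2.png

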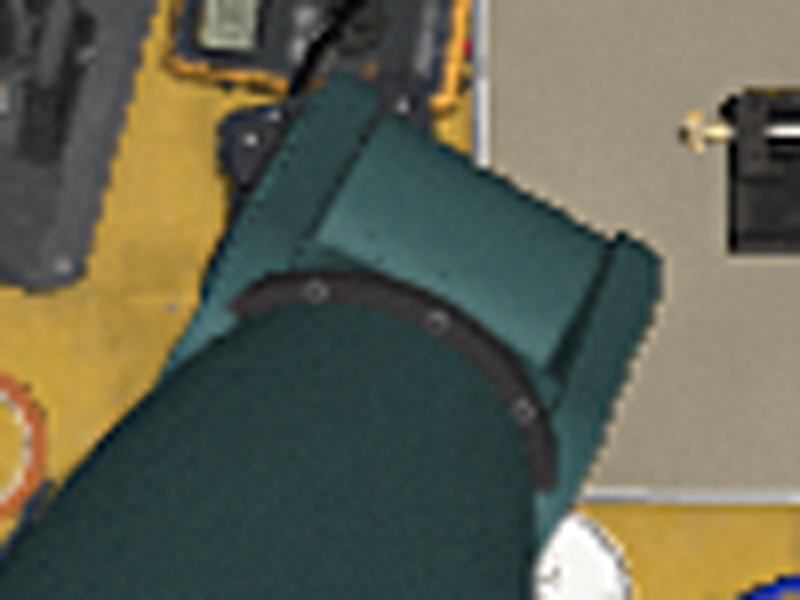

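The arm covers the cell in this view (nothing but the wrist between (200,80) and (660,480)). I'll descend and grasp by force and width.

Call:
{"name": "carry_out", "arguments": {"deltas": [[0.001, 0, 0.03, 0, 0.85], [0.001, 0, 0.045, 0, 0.85], [0.001, 0, 0.054, 0, 0.85], [0.001, 0, 0.0545, 0, 0.85], [0.001, 0, 0.0545, 0, 0.5]]}}

```text
time_s: 2.02
eef_pos: [433.0, -218.9, 21.1]
tcp_rot: [0.0, 0.617, 0.787, 0.0]
ft_force: [-0.5, -1.3, -0.5]
gripper_width: 70.6
finger_force: 0.0
```

Call:
{"name": "carry_out", "arguments": {"deltas": [[0, 0, 0, 0, 0.2], [0, 0, 0, 0, 0], [0, 0, 0, 0, 0], [0, 0, 0, 0, 0], [0, 0, 0, 0, 0]]}}

```text
time_s: 2.65
eef_pos: [432.7, -218.7, 20.6]
tcp_rot: [0.0, 0.617, 0.787, 0.0]
ft_force: [-0.8, 1.2, 5.0]
gripper_width: 40.2
finger_force: 30.0
```

Call:
{"name": "carry_out", "arguments": {"deltas": [[0, 0, -0.03, 0, 0], [0, 0, -0.085, 0, 0], [0, 0, -0.14, 0, 0], [0, 0, -0.195, 0, 0], [0, 0, -0.235, 0, 0]]}}

```text
time_s: 3.28
eef_pos: [432.7, -218.6, 257.8]
tcp_rot: [0.001, 0.617, 0.787, 0.0]
ft_force: [1.2, -0.5, 0.0]
gripper_width: 40.5
finger_force: 30.0
```

```bash
for t in "445 -60 255 54" "445 60 255 94.6"; do python3 go.py $t; done
```

```text
shift mm 151.1 49.9 2.8 turn -40.2
t 3.275 p [ 432.7 -218.6  257.8] yaw 13.8 F [ 1.2 -0.5  0. ] w 40.5 ff 29.999922215938568 q6 -0.7573745884836796
shift mm 267.6 78.6 2.8 turn -80.8
t 3.275 p [ 432.7 -218.6  257.8] yaw 13.8 F [ 1.2 -0.5  0. ] w 40.5 ff 29.999922215938568 q6 -0.7573745884836796
```

Call:
{"name": "carry_out", "arguments": {"deltas": [[0.03, 0.01, 0, -8, 0], [0.06, 0.02, 0, -16, 0], [0.09, 0.03, 0, -24, 0], [0.12, 0.04, 0, -32, 0], [0.151, 0.05, 0, -40, 0]]}}

```text
time_s: 3.9
eef_pos: [444.8, -59.0, 255.3]
tcp_rot: [-0.0, 0.308, 0.951, -0.0]
ft_force: [0.2, -0.3, -0.4]
gripper_width: 40.4
finger_force: 30.0
```

```bash
for t in "445 60 255 94.6" "506 114 255 94.6"; do python3 go.py $t; done
```

```text
shift mm 69.6 96.5 0.3 turn -40.5
t 3.9 p [444.8 -59.  255.3] yaw 54.1 F [ 0.2 -0.3 -0.4] w 40.4 ff 29.998140335083008 q6 -1.127750438203791
shift mm 51.9 176.0 0.3 turn -40.5
t 3.9 p [444.8 -59.  255.3] yaw 54.1 F [ 0.2 -0.3 -0.4] w 40.4 ff 29.998140335083008 q6 -1.127750438203791
```

Call:
{"name": "carry_out", "arguments": {"deltas": [[0.023, 0.032, 0, -8, 0], [0.046, 0.064, 0, -16, 0], [0.07, 0.096, 0, -24, 0], [0.061, 0.136, 0, -32, 0], [0.052, 0.176, 0, -40.5, 0]]}}

```text
time_s: 4.53
eef_pos: [507.4, 114.0, 255.4]
tcp_rot: [-0.0, -0.04, 0.999, -0.0]
ft_force: [-0.0, -0.9, 0.2]
gripper_width: 40.1
finger_force: 30.0
```

```bash
python3 go.py 506 114 23 94.6
python3 - <<'E'
from h import *
crop(arm.get_image("scene"),125,190,325,340,4,"pics/s2.png")
E
```

```text
shift mm 1.4 0.1 232.4 turn 0.0
t 4.525 p [507.4 114.  255.4] yaw 94.6 F [-0.  -0.9  0.2] w 40.1 ff 29.998106360435486 q6 -1.475617845363203
```

View pics/s2.png

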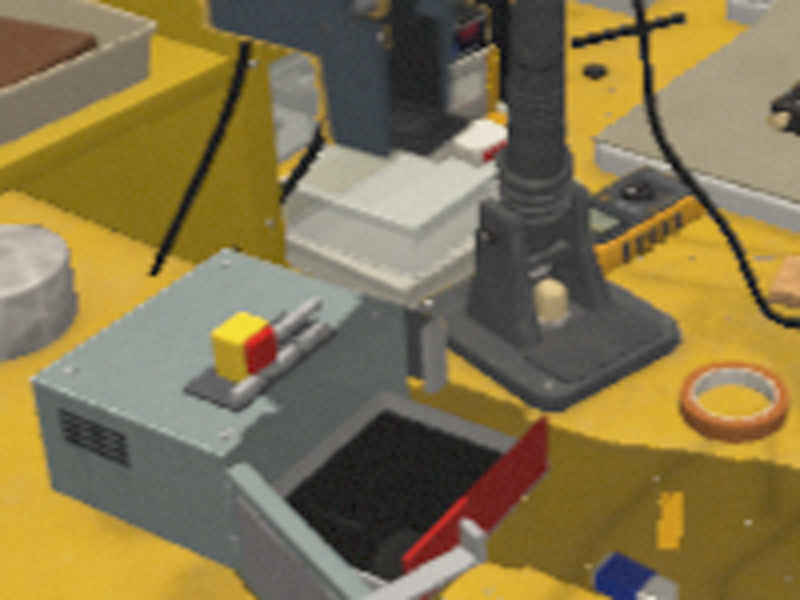

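Call:
{"name": "carry_out", "arguments": {"deltas": [[0.001, 0, 0.06, 0, 0], [0.001, 0, 0.12, 0, 0], [0.001, 0, 0.17, 0, 0], [0.001, 0, 0.205, 0, 0], [0.001, 0, 0.225, 0, 0]]}}

```text
time_s: 5.2
eef_pos: [504.7, 112.4, 28.3]
tcp_rot: [-0.001, -0.038, 0.999, -0.0]
ft_force: [0.1, 0.4, -1.1]
gripper_width: 40.5
finger_force: 30.0
```

Call:
{"name": "carry_out", "arguments": {"deltas": [[0, 0, 0.007, 0, 0], [0, 0, 0.009, 0, 0], [0, 0, 0.009, 0, 0]]}}

```text
time_s: 5.58
eef_pos: [506.4, 112.8, 22.1]
tcp_rot: [0.001, -0.038, 0.999, 0.0]
ft_force: [1.0, -0.2, 0.0]
gripper_width: 40.7
finger_force: 30.0
```

Call:
{"name": "carry_out", "arguments": {"deltas": [[0, 0, 0.001, 0, 0], [0, 0, 0.001, 0, 0.55], [0, 0, 0.001, 0, 0.65], [0, 0, 0.001, 0, 0.65], [0, 0, -0.005, 0, 0.65]]}}

```text
time_s: 6.2
eef_pos: [505.7, 112.6, 26.4]
tcp_rot: [-0.0, -0.038, 0.999, -0.0]
ft_force: [-0.4, -0.2, 0.2]
gripper_width: 59.3
finger_force: 0.0
```

Call:
{"name": "carry_out", "arguments": {"deltas": [[0, 0, -0.04, 0, 0.65], [0, 0, -0.08, 0, 0.65], [0.03, 0, -0.13, 0, 0.4], [0.08, 0, -0.13, 0, 0.1], [0.112, 0, -0.13, 0, 0]]}}

```text
time_s: 6.82
eef_pos: [392.5, 104.0, 157.0]
tcp_rot: [0.0, -0.038, 0.999, 0.0]
ft_force: [-0.9, 1.0, -0.4]
gripper_width: 32.0
finger_force: 0.0
```

```bash
python3 go.py 433 113 50 94.6
python3 - <<'E'
from h import *
a=arm.get_image("scene");b=arm.get_image("top")
A=cv2.resize(a[230:350,125:290],(660,480),interpolation=cv2.INTER_CUBIC)
cv2.imwrite("pics/s3.png",A[:,:,::-1])
E
```

```text
shift mm -41.0 5.9 107.0 turn -0.3
t 6.825 p [392.5 104.  157. ] yaw 94.3 F [-0.9  1.  -0.4] w 32.0 ff 0.0 q6 -1.4448110331652528
```

View pics/s3.png

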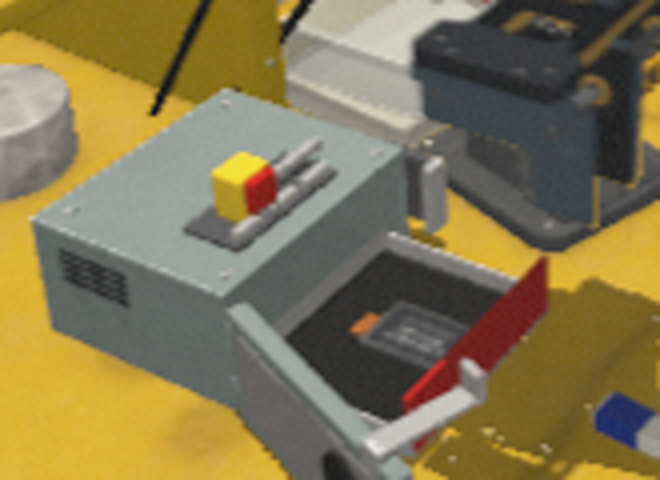

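The cell lies flat in the tray at (415,335), with its tail towards the safe. Next is pushing the tray.

Call:
{"name": "carry_out", "arguments": {"deltas": [[-0.03, 0.003, 0, 0, 0], [-0.03, 0.003, 0.04, 0, 0], [-0.03, 0.003, 0.085, 0, 0], [-0.03, 0.003, 0.108, 0, 0], [-0.03, 0.003, 0.108, 0, 0]]}}

```text
time_s: 7.55
eef_pos: [423.6, 109.3, 47.3]
tcp_rot: [-0.001, -0.038, 0.999, -0.0]
ft_force: [0.1, 0.4, 0.2]
gripper_width: 0.3
finger_force: 0.0
```

Call:
{"name": "carry_out", "arguments": {"deltas": [[-0.008, 0, 0, 0, 0], [-0.02, 0, 0, 0, 0], [-0.035, 0, 0, 0, 0], [-0.05, 0, 0, 0, 0], [-0.065, 0, 0, 0, 0]]}}

```text
time_s: 8.18
eef_pos: [490.1, 114.5, 48.6]
tcp_rot: [0.0, -0.038, 0.999, 0.0]
ft_force: [-2.0, -0.9, 0.8]
gripper_width: 0.5
finger_force: 0.6
```

```bash
python3 go.py 545.7 117.2 49 94.6
```

```text
shift mm -55.6 -1.5 -0.4 turn -0.3
t 8.175 p [490.1 114.5  48.6] yaw 94.3 F [-2.  -0.9  0.8] w 0.5 ff 0.6297680363059044 q6 -1.4631638788140104
```

Call:
{"name": "carry_out", "arguments": {"deltas": [[-0.012, 0, 0, 0, 0], [-0.024, 0, 0, 0, 0], [-0.034, 0, 0, 0, 0], [-0.042, 0, 0, 0, 0], [-0.047, 0, 0, 0, 0]]}}

```text
time_s: 8.8
eef_pos: [536.0, 117.9, 48.4]
tcp_rot: [-0.0, -0.038, 0.999, -0.0]
ft_force: [-1.6, -1.5, 0.8]
gripper_width: 0.5
finger_force: 0.5
```

Call:
{"name": "carry_out", "arguments": {"deltas": [[-0.002, 0, 0, 0, 0], [-0.004, 0, 0, 0, 0]]}}

```text
time_s: 9.05
eef_pos: [539.5, 118.2, 48.4]
tcp_rot: [-0.0, -0.038, 0.999, -0.0]
ft_force: [-1.0, -0.5, -0.0]
gripper_width: 0.7
finger_force: 0.4
```

Call:
{"name": "carry_out", "arguments": {"deltas": [[-0.001, 0, 0, 0, 0], [-0.002, 0, 0, 0, 0]]}}

```text
time_s: 9.3
eef_pos: [541.6, 118.4, 48.4]
tcp_rot: [-0.0, -0.038, 0.999, -0.0]
ft_force: [-1.1, -0.7, -2.2]
gripper_width: 0.2
finger_force: 0.4
```

Call:
{"name": "carry_out", "arguments": {"deltas": [[-0.001, 0, 0, 0, 0], [-0.002, 0, 0, 0, 0]]}}

```text
time_s: 9.55
eef_pos: [543.6, 118.5, 48.4]
tcp_rot: [-0.0, -0.038, 0.999, -0.0]
ft_force: [-0.8, -0.7, 0.2]
gripper_width: 0.3
finger_force: 0.4
```

Call:
{"name": "carry_out", "arguments": {"deltas": [[-0.001, 0, 0, 0, 0], [-0.002, 0, 0, 0, 0]]}}

```text
time_s: 9.8
eef_pos: [544.6, 118.6, 48.2]
tcp_rot: [-0.001, -0.038, 0.999, -0.0]
ft_force: [-11.4, -0.1, 9.6]
gripper_width: 0.1
finger_force: 5.7
```

Call:
{"name": "carry_out", "arguments": {"deltas": [[-0.001, 0, 0, 0, 0], [-0.002, 0, 0, 0, 0]]}}

```text
time_s: 10.05
eef_pos: [544.7, 118.6, 48.0]
tcp_rot: [-0.003, -0.038, 0.999, -0.0]
ft_force: [-23.1, -0.5, 18.3]
gripper_width: 0.3
finger_force: 11.6
```

Call:
{"name": "carry_out", "arguments": {"deltas": [[-0.001, 0, 0, 0, 0], [-0.002, 0, 0, 0, 0]]}}

```text
time_s: 10.3
eef_pos: [544.9, 118.5, 47.8]
tcp_rot: [-0.005, -0.038, 0.999, -0.0]
ft_force: [-35.5, -0.3, 31.0]
gripper_width: 0.4
finger_force: 18.1
```

Call:
{"name": "carry_out", "arguments": {"deltas": [[0.015, 0, 0, 0, 0], [0.03, 0, 0, 0, 0], [0.05, 0.01, -0.05, 10, 0], [0.06, 0.04, -0.1, 20, 0], [0.06, 0.08, -0.1, 30, 0]]}}

```text
time_s: 10.92
eef_pos: [484.9, 195.3, 152.2]
tcp_rot: [0.003, 0.226, 0.974, 0.002]
ft_force: [0.9, 0.3, 0.1]
gripper_width: 0.3
finger_force: 0.0
```

```bash
cat > door.py <<'E'
# waypoints for pushing the pad; args: start theta, end theta, step (deg), gap mm, z
import sys
from h import *
Fx,Fy,yaw=557.7,121.2,np.radians(4.64)
def tcp(th,gap,h=(-6.,82.)):
    t=np.radians(th);d=np.array([-np.sin(t),-np.cos(t)]);n=-np.array([np.cos(t),-np.sin(t)])
    p=np.array(h)+115*d+(10+16+gap)*n
    return np.array([Fx+p[0]*np.cos(yaw)-p[1]*np.sin(yaw),Fy+p[0]*np.sin(yaw)+p[1]*np.cos(yaw)]),94.64-th
if __name__=="__main__":
    th0,th1,st,gap,z=map(float,sys.argv[1:6])
    s=arm.sense();w,a,b,c=s["tcp_rot"];ang=np.degrees(2*np.arctan2(b,a))-90;r=np.radians(ang);P=s["eef_pos"]
    for th in np.arange(th0,th1-.01,-st):
        p,y=tcp(th,gap);d=p-P[:2]
        print(th,"world",p.round(0),"row",(d@[-np.sin(r),np.cos(r)]).round(1),(d@[np.cos(r),np.sin(r)]).round(1),round(P[2]-z,1),"turn",round((ang-y+180)%360-180,1))
E
python3 door.py 108.5 108 5 18 52; python3 go.py
python3 - <<'E'
from h import *
a=arm.get_image("scene");b=arm.get_image("top")
A=cv2.resize(a[225:345,125:290],(660,480),interpolation=cv2.INTER_CUBIC)
cv2.imwrite("pics/s4.png",A[:,:,::-1])
E
```

```text
108.5 world [444. 273.] row 70.8 51.6 100.2 turn 77.8
t 10.925 p [484.9 195.3 152.2] yaw 63.9 F [0.9 0.3 0.1] w 0.3 ff 0.0 q6 -0.7775485651330362
```

View pics/s4.png

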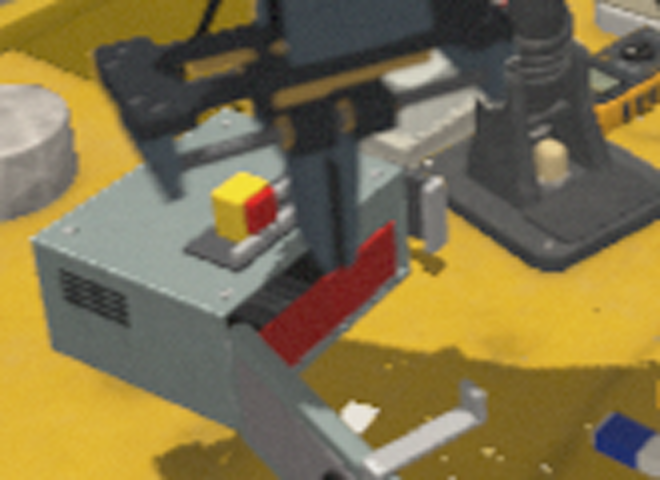

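The tray looks home and the opening has no lintel, but I can't tell whether the stop was the tray or the roof edge. To check, I'll feel for the roof edge with the tips just above the red wall.

Call:
{"name": "carry_out", "arguments": {"deltas": [[-0.023, -0.017, 0, -10, 0], [-0.046, -0.035, 0, -20, 0], [-0.07, -0.052, 0.03, -30.5, 0], [-0.07, -0.052, 0.065, -30.5, 0], [-0.07, -0.052, 0.09, -30.5, 0]]}}

```text
time_s: 11.65
eef_pos: [523.5, 116.0, 56.8]
tcp_rot: [-0.001, -0.043, 0.999, -0.0]
ft_force: [-0.2, 0.9, -0.7]
gripper_width: 0.6
finger_force: 0.0
```

```bash
python3 go.py 541 118.3 62 94.6
```

```text
shift mm -17.6 0.8 -5.2 turn 0.3
t 11.65 p [523.5 116.   56.8] yaw 94.9 F [-0.2  0.9 -0.7] w 0.6 ff 0.0 q6 -1.4818755161622417
```

Call:
{"name": "carry_out", "arguments": {"deltas": [[0, 0, -0.002, 0, 0], [-0.008, 0.001, -0.002, 0, 0], [-0.014, 0.001, -0.002, 0, 0], [-0.0175, 0.001, -0.002, 0, 0], [-0.0175, 0.001, -0.002, 0, 0]]}}

```text
time_s: 12.28
eef_pos: [542.1, 119.6, 60.8]
tcp_rot: [0.0, -0.042, 0.999, 0.0]
ft_force: [-0.2, 0.3, -0.1]
gripper_width: 0.5
finger_force: 0.0
```

Call:
{"name": "carry_out", "arguments": {"deltas": [[-0.0015, 0, 0, 0, 0], [-0.0025, 0, 0, 0, 0]]}}

```text
time_s: 12.52
eef_pos: [544.1, 119.7, 60.4]
tcp_rot: [-0.0, -0.042, 0.999, 0.0]
ft_force: [0.5, -0.2, -0.0]
gripper_width: 0.5
finger_force: 0.0
```

Call:
{"name": "carry_out", "arguments": {"deltas": [[-0.001, 0, 0, 0, 0], [-0.0015, 0, 0, 0, 0]]}}

```text
time_s: 12.78
eef_pos: [544.6, 119.7, 60.2]
tcp_rot: [-0.001, -0.042, 0.999, -0.0]
ft_force: [-9.2, -0.1, 7.6]
gripper_width: 0.2
finger_force: 4.5
```

Call:
{"name": "carry_out", "arguments": {"deltas": [[-0.001, 0, 0, 0, 0], [-0.0015, 0, 0, 0, 0]]}}

```text
time_s: 13.02
eef_pos: [544.7, 119.7, 60.0]
tcp_rot: [-0.003, -0.042, 0.999, -0.0]
ft_force: [-17.4, -0.4, 13.3]
gripper_width: 0.4
finger_force: 8.6
```

The stop is at the same 544.6, so the earlier stop was the roof edge and the tray may still be short of home. The pads may stand proud of the fingers, so I'll push again lower, with the part above the pads at roof height.

Call:
{"name": "carry_out", "arguments": {"deltas": [[0.02, 0, 0, 0, 0], [0.02, 0, 0.008, 0, 0], [0.02, 0, 0.014, 0, 0], [0.02, 0, 0.014, 0, 0], [0.02, 0, 0.014, 0, 0]]}}

```text
time_s: 13.65
eef_pos: [527.6, 118.3, 46.4]
tcp_rot: [0.0, -0.042, 0.999, 0.0]
ft_force: [-0.5, -0.2, 0.9]
gripper_width: 0.2
finger_force: 0.0
```

```bash
python3 go.py 541 118.3 45.5 94.6
```

```text
shift mm -13.3 -1.1 0.9 turn 0.2
t 13.65 p [527.6 118.3  46.4] yaw 94.8 F [-0.5 -0.2  0.9] w 0.2 ff 0.0 q6 -1.4775510369731188
```

Call:
{"name": "carry_out", "arguments": {"deltas": [[-0.007, 0, 0.001, 0, 0], [-0.014, 0, 0.001, 0, 0], [-0.0165, 0, 0.001, 0, 0], [-0.0165, 0, 0.001, 0, 0]]}}

```text
time_s: 14.15
eef_pos: [543.8, 119.7, 45.4]
tcp_rot: [-0.0, -0.042, 0.999, 0.0]
ft_force: [-0.1, -0.3, -0.1]
gripper_width: 0.5
finger_force: 0.0
```

Call:
{"name": "carry_out", "arguments": {"deltas": [[-0.001, 0, 0, 0, 0], [-0.0015, 0, 0, 0, 0]]}}

```text
time_s: 14.4
eef_pos: [544.5, 119.7, 45.3]
tcp_rot: [-0.001, -0.042, 0.999, -0.0]
ft_force: [-5.1, -0.3, 3.3]
gripper_width: 0.5
finger_force: 3.0
```

Call:
{"name": "carry_out", "arguments": {"deltas": [[-0.001, 0, 0, 0, 0], [-0.0015, 0, 0, 0, 0]]}}

```text
time_s: 14.65
eef_pos: [544.5, 119.7, 45.1]
tcp_rot: [-0.002, -0.042, 0.999, -0.0]
ft_force: [-14.9, -0.3, 12.6]
gripper_width: 0.5
finger_force: 7.9
```

```bash
python3 go.py; python3 -c "
from station import arm;print(arm.sense()['ft_torque'])"
```

```text
t 14.65 p [544.5 119.7  45.1] yaw 94.8 F [-14.9  -0.3  12.6] w 0.5 ff 7.898324579000473 q6 -1.480725350365561
[-0.03021243  2.00531481 -0.00760249]
```

Call:
{"name": "carry_out", "arguments": {"deltas": [[0.03, 0, 0, 0, 0], [0.07, 0, -0.04, 0, 0], [0.11, -0.03, -0.08, 0, 0], [0.127, -0.07, -0.12, 0, 0], [0.127, -0.1, -0.15, 0, 0]]}}

```text
time_s: 15.28
eef_pos: [427.6, 8.5, 197.1]
tcp_rot: [0.001, -0.042, 0.999, -0.0]
ft_force: [1.2, 1.4, 0.0]
gripper_width: 0.2
finger_force: 0.0
```

```bash
python3 - <<'E'
from h import *
a=np.mean([arm.get_image("scene").astype(float) for _ in range(3)],0);b=np.mean([arm.get_image("top").astype(float) for _ in range(3)],0)
np.savez("pics/tray.npz",a=a,b=b)
A=a[255:345,170:260].clip(0,255).astype(np.uint8);B=b[175:225,180:240].clip(0,255).astype(np.uint8)
A=cv2.resize(A,(450,450),interpolation=cv2.INTER_CUBIC);B=cv2.resize(B,(340,283),interpolation=cv2.INTER_CUBIC)
C=np.zeros((450,790,3),np.uint8);C[:,:450]=A;C[:283,450:]=B
cv2.imwrite("pics/c5.png",C[:,:,::-1])
# predicted red-face outlines
F=np.array([557.7,121.2]);y=np.radians(4.64)
def W(x,yy,z): return [F[0]+x*np.cos(y)-yy*np.sin(y),F[1]+x*np.sin(y)+yy*np.cos(y),z]
for x in(0,4):
  print(x,"scene crop tl,tr,br,bl",[((w2px("scene",W(x,yy,z))-[170,255])*5).round(1).tolist() for yy,z in((68,46),(-68,46),(-68,7),(68,7))])
print("roof edge scene",[((w2px("scene",W(0,yy,78))-[170,255])*5).round(1).tolist() for yy in(80,-80)])
print("roof bottom corner -80,0:",((w2px("scene",W(0,-80,0))-[170,255])*5).round(1))
# top: red strip thickness per column
red=(b[...,0]-b[...,1:].max(2));
for u in range(205,243,6):
  print("top col",u,[int(v) for v in red[188:202,u]],[round(float(w2px("top",W(x,0,z))[1]),1) for x,z in((0,78),(0,46),(0,7),(4,7))])
E
python3 go.py
```

```text
0 scene crop tl,tr,br,bl [[89.6, 286.3], [276.1, 122.8], [280.4, 188.5], [98.0, 357.1]]
4 scene crop tl,tr,br,bl [[82.3, 283.4], [269.3, 120.5], [273.7, 186.1], [90.9, 354.1]]
roof edge scene [[63.3, 242.1], [287.2, 54.9]]
roof bottom corner -80,0: [295.2 186.9]
top col 205 [-10, -10, -10, -13, -23, 52, 131, 51, 28, 23, 36, 35, 34, 34] [192.8, 194.6, 196.6, 195.4]
top col 211 [-11, -9, -11, -12, -11, 63, 68, 55, 17, 36, 36, 37, 38, 36] [192.8, 194.6, 196.6, 195.4]
top col 217 [-10, -9, -11, -21, 41, 167, 53, 38, -1, 38, 37, 39, 36, 29] [192.8, 194.6, 196.6, 195.4]
top col 223 [-10, -10, -13, -23, 54, 129, 50, 29, 25, 40, 38, 35, -40, -25] [192.8, 194.6, 196.6, 195.4]
top col 229 [-10, -9, -12, -10, 66, 67, 48, 18, 38, 36, 37, 38, 39, 31] [192.8, 194.6, 196.6, 195.4]
top col 235 [-8, -11, -21, 48, 158, 46, 38, 5, 39, 37, 35, 36, 37, 40] [192.8, 194.6, 196.6, 195.4]
top col 241 [-9, -10, -16, 21, 92, 42, 27, 26, 38, 38, 37, 38, 38, 39] [192.8, 194.6, 196.6, 195.4]
t 15.575 p [428.1  10.  194.6] yaw 94.8 F [-0.2  0.3 -0.2] w 0.5 ff 0.0 q6 -1.6864776248312794
```

View pics/c5.png

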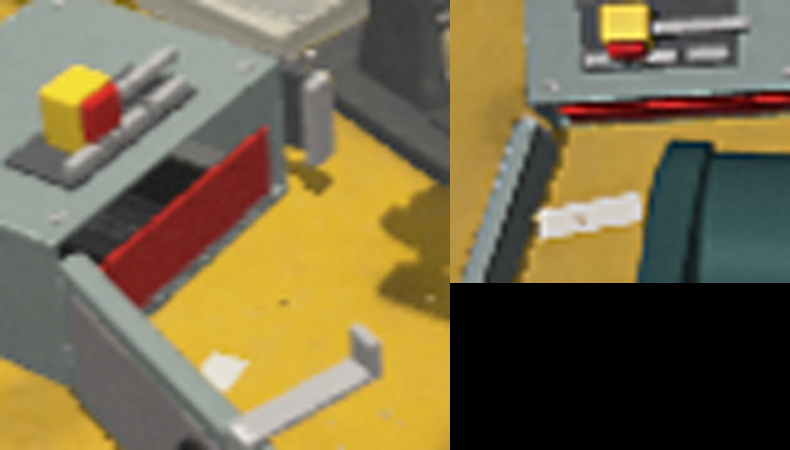

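The scene crop (left) shows the red wall inside the frame, its right edge at about x=269, with the jamb running to about 287. I'll measure the recess to sub-pixel from that jamb.

Run:
```python
from h import *
from scipy.optimize import brentq
a=np.load("pics/tray.npz")["a"]
red=a[...,0]-a[...,1]; yel=a[...,0]-a[...,2]
F=np.array([557.7,121.2]);y=np.radians(4.64)
def W(x,yy,z): return [F[0]+x*np.cos(y)-yy*np.sin(y),F[1]+x*np.sin(y)+yy*np.cos(y),z]
def ucol(x,yy,v):
    z=brentq(lambda z:w2px("scene",W(x,yy,z))[1]-v,-60,150);return w2px("scene",W(x,yy,z))[0],z
for v in range(282,292):
    us=np.arange(215,232)
    r=red[v,us];k=np.where((r[:-1]>50)&(r[1:]<=50))[0]
    print(v,"red",r.astype(int).tolist(),"yel",yel[v,us].astype(int).tolist(),"pred outer %.1f (z%.0f) red0 %.1f red4 %.1f"%(*ucol(0,-80,v),ucol(0,-68,v)[0],ucol(4,-68,v)[0]))
```

```text
282 red [-4, -6, -5, 0, 70, 126, 113, 92, 35, -6, -6, -6, -1, 0, 2, 1, 3] yel [-1, -1, 0, 5, 77, 134, 116, 95, 37, -2, -1, -1, 0, 1, 1, 2, 4] pred outer 228.4 (z31) red0 225.4 red4 224.1
283 red [-4, -6, 4, 81, 131, 117, 93, 83, 43, 0, -5, -5, -1, 0, 0, 3, 3] yel [0, 0, 8, 84, 137, 119, 98, 87, 47, 5, 0, -1, 0, 0, 1, 4, 5] pred outer 228.5 (z28) red0 225.4 red4 224.1
284 red [-6, 5, 80, 126, 106, 90, 85, 83, 48, 1, -5, 6, 22, 24, 11, 6, 2] yel [-2, 9, 82, 130, 108, 93, 85, 85, 50, 6, -1, 32, 88, 84, 35, 18, 3] pred outer 228.5 (z25) red0 225.5 red4 224.2
285 red [7, 83, 126, 100, 90, 86, 86, 86, 47, 5, -5, 8, 31, 41, 41, 34, 14] yel [12, 87, 131, 102, 93, 89, 87, 88, 51, 11, -1, 38, 118, 155, 153, 117, 45] pred outer 228.6 (z22) red0 225.6 red4 224.3
286 red [85, 122, 95, 86, 85, 87, 86, 85, 58, 12, -4, 2, 31, 41, 41, 38, 17] yel [90, 129, 100, 89, 90, 88, 90, 87, 60, 16, -1, 21, 116, 168, 167, 135, 53] pred outer 228.7 (z19) red0 225.6 red4 224.3
287 red [116, 91, 85, 84, 82, 88, 84, 84, 59, 14, -6, -2, 18, 30, 30, 24, 10] yel [121, 94, 88, 86, 82, 88, 86, 85, 64, 18, -2, 8, 63, 117, 112, 86, 33] pred outer 228.7 (z16) red0 225.7 red4 224.4
288 red [88, 83, 78, 80, 82, 83, 85, 83, 60, 16, -6, -3, 10, 23, 24, 22, 19] yel [90, 83, 83, 83, 83, 85, 88, 85, 63, 21, -2, 7, 44, 88, 88, 79, 64] pred outer 228.8 (z13) red0 225.8 red4 224.5
289 red [83, 85, 87, 85, 87, 85, 85, 84, 59, 15, -6, 0, 14, 24, 24, 23, 22] yel [89, 86, 88, 88, 88, 86, 86, 86, 63, 18, -2, 16, 52, 92, 91, 86, 86] pred outer 228.8 (z10) red0 225.8 red4 224.5
290 red [89, 87, 87, 85, 84, 86, 85, 84, 59, 18, -5, -4, 24, 43, 36, 24, 24] yel [90, 91, 90, 88, 87, 88, 88, 87, 63, 24, 0, 2, 78, 161, 135, 89, 91] pred outer 228.9 (z7) red0 225.9 red4 224.6
291 red [85, 85, 88, 86, 85, 83, 82, 82, 60, 15, -7, -5, 26, 41, 42, 35, 24] yel [90, 86, 92, 86, 85, 85, 85, 83, 64, 20, -3, -1, 85, 169, 166, 137, 89] pred outer 229.0 (z4) red0 226.0 red4 224.7
```

The recess measures about 1.3 mm, against 4 mm for home, so the tray is short. This side view shows the finger's profile along tool x, so I'll check whether a lower push can reach further.

Run:
```python
from h import *
a=np.load("pics/tray.npz")["a"]
P=[428,10,195]
for z in(184,195,203,222,250,263): 
    m=w2px("scene",[428,10,z]);e=[w2px("scene",[428+dx,10,z])[0].round(1) for dx in(-16,16)];print(z,m.round(1),e)
u,v=w2px("scene",[428,10,205]).astype(int)
x0,y0=u-40,v-45
A=a[y0:y0+60,x0:x0+80].clip(0,255).astype(np.uint8)
cv2.imwrite("pics/g6.png",cv2.resize(A,(800,600),interpolation=cv2.INTER_CUBIC)[:,:,::-1]);print(x0,y0)
```

```text
184 [282.5 237.5] [np.float64(288.7), np.float64(276.4)]
195 [282.5 233.1] [np.float64(288.8), np.float64(276.4)]
203 [282.6 229.8] [np.float64(288.8), np.float64(276.4)]
222 [282.6 222. ] [np.float64(289.0), np.float64(276.4)]
250 [282.7 210.3] [np.float64(289.2), np.float64(276.4)]
263 [282.8 204.7] [np.float64(289.3), np.float64(276.4)]
242 184
```

View pics/g6.png

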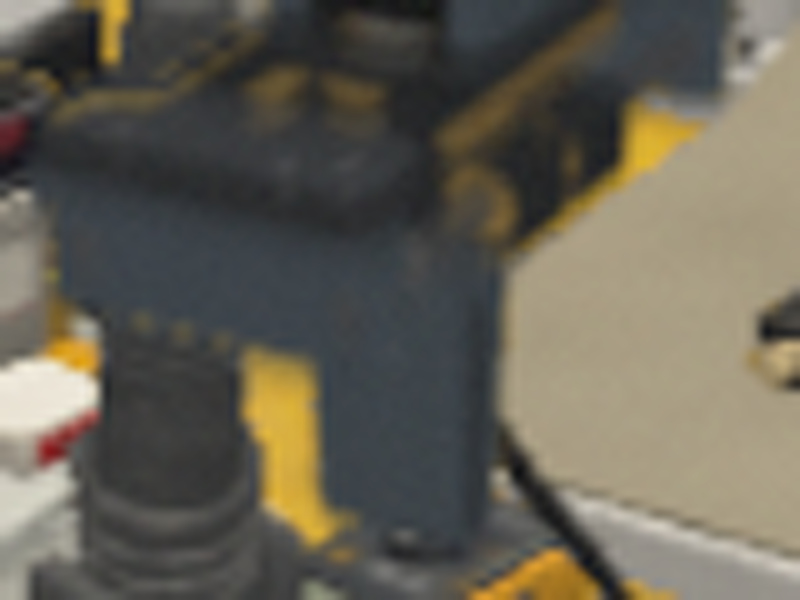

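The finger is a straight 32 mm plate, edges at about 325 and 490 from y=350 to 535, so contact with the roof edge limits it. I'll check the wall's recess independently in the top view, from how much of the wall's lit top shows now compared with the start.

Run:
```python
from h import *
b=np.load("pics/tray.npz")["b"];b0=cv2.imread("pics/top0.png")[:,:,::-1].astype(float)
for nm,im,v0,v1 in(("start",b0,220,234),("now",b,186,200)):
    print(nm)
    for u in range(208,238,4):
        print(u,[tuple(int(x) for x in p) for p in im[v0:v1,u]])
    if nm=="start": pass
```

```text
start
208 [(33, 33, 31), (31, 32, 28), (27, 28, 27), (36, 35, 33), (35, 36, 34), (28, 33, 33), (49, 32, 30), (122, 27, 29), (103, 20, 21), (97, 62, 25), (203, 168, 71), (191, 154, 66), (186, 150, 62), (188, 151, 60)]
212 [(34, 31, 30), (34, 35, 29), (34, 35, 33), (34, 35, 31), (33, 33, 34), (21, 32, 29), (88, 41, 36), (232, 58, 53), (77, 27, 18), (151, 105, 47), (207, 172, 72), (195, 159, 67), (194, 156, 66), (194, 158, 68)]
216 [(34, 33, 33), (29, 29, 24), (36, 34, 32), (32, 31, 30), (32, 32, 30), (22, 31, 31), (76, 17, 19), (213, 45, 45), (85, 63, 44), (188, 175, 115), (201, 163, 65), (196, 157, 66), (194, 157, 66), (192, 154, 64)]
220 [(35, 32, 32), (33, 31, 30), (30, 31, 28), (38, 37, 35), (30, 32, 31), (28, 29, 30), (87, 32, 31), (170, 34, 37), (85, 52, 28), (181, 154, 69), (201, 163, 71), (193, 156, 69), (195, 157, 69), (191, 153, 65)]
224 [(30, 31, 30), (32, 32, 31), (37, 36, 33), (40, 39, 37), (26, 31, 27), (43, 32, 29), (112, 34, 34), (108, 19, 23), (92, 63, 37), (207, 171, 72), (193, 156, 67), (189, 154, 65), (191, 155, 66), (190, 154, 66)]
228 [(30, 28, 29), (31, 33, 29), 
[... 1688 characters left out ...]
 (191, 151, 62), (174, 140, 59)]
228 [(87, 94, 93), (141, 152, 149), (137, 148, 143), (137, 146, 144), (139, 151, 147), (92, 105, 104), (64, 6, 5), (87, 15, 15), (67, 10, 16), (88, 69, 47), (203, 167, 65), (192, 154, 63), (187, 150, 62), (190, 153, 63)]
232 [(134, 144, 141), (136, 145, 141), (138, 148, 146), (139, 149, 148), (138, 153, 152), (36, 35, 33), (93, 12, 13), (66, 9, 10), (70, 19, 19), (89, 74, 46), (197, 159, 66), (185, 148, 63), (184, 149, 66), (186, 149, 63)]
236 [(139, 148, 146), (138, 147, 145), (137, 147, 145), (141, 152, 150), (142, 166, 164), (69, 8, 7), (223, 52, 47), (61, 8, 10), (70, 30, 27), (111, 107, 72), (198, 159, 65), (189, 151, 66), (186, 148, 63), (185, 150, 63)]
```

Both views put the wall about 1.3–2 mm behind the front edge. That is as deep as the straight fingers can reach under the roof edge, so I'll accept it and go on to the door.

Call:
{"name": "carry_out", "arguments": {"deltas": [[-0.008, 0.052, 0, 10, 0], [-0.016, 0.104, 0, 20, 0], [-0.024, 0.156, 0, 30, 0], [-0.032, 0.208, 0, 40, 0], [-0.04, 0.26, 0, 50, 0]]}}

```text
time_s: 16.2
eef_pos: [445.4, 272.0, 194.1]
tcp_rot: [-0.001, 0.373, 0.928, -0.001]
ft_force: [1.2, -0.4, 0.0]
gripper_width: 0.0
finger_force: 0.0
```

Call:
{"name": "carry_out", "arguments": {"deltas": [[0, 0, 0, 10, 0], [0, 0, 0, 20, 0], [0, 0, 0.02, 30, 0], [0, 0, 0.03, 40, 0], [0, 0, 0.04, 50, 0]]}}

```text
time_s: 16.82
eef_pos: [445.3, 270.0, 153.6]
tcp_rot: [-0.0, 0.73, 0.683, -0.001]
ft_force: [-0.3, 0.5, -0.4]
gripper_width: 0.2
finger_force: 0.0
```

```bash
sed -i 's/Fx,Fy,yaw=557.7/Fx,Fy,yaw=559.5/' door.py; python3 door.py 108.5 108 5 18 54;python3 go.py
```

```text
108.5 world [446. 273.] row 2.7 0.3 99.6 turn 10.1
t 16.825 p [445.3 270.  153.6] yaw -3.8 F [-0.3  0.5 -0.4] w 0.2 ff 0.0 q6 0.5662670925805744
```

Call:
{"name": "carry_out", "arguments": {"deltas": [[0.006, 0, 0.03, 10, 0], [0.006, 0, 0.06, 10, 0], [0.006, 0, 0.085, 10, 0], [0.006, 0, 0.099, 10, 0], [0.006, 0, 0.099, 10, 0]]}}

```text
time_s: 17.45
eef_pos: [445.9, 275.5, 55.3]
tcp_rot: [-0.0, 0.785, 0.619, -0.001]
ft_force: [0.7, 0.5, 0.1]
gripper_width: 0.6
finger_force: 0.0
```

```bash
python3 door.py 108.5 69 8 0 54;python3 go.py
```

```text
108.5 world [441. 255.] row -20.8 0.4 1.3 turn 0.4
100.5 world [435. 240.] row -37.0 -2.2 1.3 turn -7.6
92.5 world [431. 224.] row -53.4 -2.5 1.3 turn -15.6
84.5 world [429. 208.] row -69.8 -0.5 1.3 turn -23.6
76.5 world [430. 191.] row -85.7 3.7 1.3 turn -31.6
t 17.45 p [445.9 275.5  55.3] yaw -13.5 F [0.7 0.5 0.1] w 0.6 ff 0.0 q6 0.7444207971357314
```

Call:
{"name": "carry_out", "arguments": {"deltas": [[-0.021, 0, 0.001, 0, 0], [-0.037, -0.002, 0.001, -8, 0], [-0.053, -0.002, 0.001, -16, 0], [-0.07, 0, 0.001, -24, 0], [-0.086, 0.004, 0.001, -32, 0]]}}

```text
time_s: 18.08
eef_pos: [430.5, 189.8, 56.3]
tcp_rot: [0.0, 0.583, 0.813, 0.001]
ft_force: [0.1, 1.5, -0.1]
gripper_width: 0.2
finger_force: 0.2
```

```bash
python3 door.py 68.5 29 8 0 54;python3 go.py
```

```text
68.5 world [432. 175.] row -14.5 -3.1 2.3 turn -7.4
60.5 world [437. 159.] row -30.9 -3.4 2.3 turn -15.4
52.5 world [444. 145.] row -47.2 -1.5 2.3 turn -23.4
44.5 world [453. 131.] row -63.1 2.6 2.3 turn -31.4
36.5 world [464. 118.] row -78.3 9.0 2.3 turn -39.4
t 18.075 p [430.5 189.8  56.3] yaw 18.7 F [ 0.1  1.5 -0.1] w 0.2 ff 0.24491812102496624 q6 0.038798272410558346
```

Call:
{"name": "carry_out", "arguments": {"deltas": [[-0.0145, -0.003, 0.002, -7.5, 0], [-0.031, -0.003, 0.002, -15.5, 0], [-0.047, -0.002, 0.002, -23.5, 0], [-0.063, 0.003, 0.002, -31.5, 0], [-0.078, 0.009, 0.002, -39.5, 0]]}}

```text
time_s: 18.7
eef_pos: [463.9, 118.6, 54.3]
tcp_rot: [0.0, 0.274, 0.962, 0.0]
ft_force: [0.1, 0.2, 0.0]
gripper_width: 0.7
finger_force: 0.2
```

```bash
python3 door.py 30 5 6 0 54;python3 go.py
```

```text
30.0 world [474. 110.] row -13.5 -2.2 0.3 turn -6.4
24.0 world [484. 103.] row -25.8 -2.9 0.3 turn -12.4
18.0 world [495.  97.] row -38.1 -2.3 0.3 turn -18.4
12.0 world [506.  92.] row -50.3 -0.5 0.3 turn -24.4
6.0 world [518.  88.] row -62.2 2.6 0.3 turn -30.4
t 18.7 p [463.9 118.6  54.3] yaw 58.2 F [0.1 0.2 0. ] w 0.7 ff 0.2433008886873722 q6 -0.8143376114201841
```

Call:
{"name": "carry_out", "arguments": {"deltas": [[-0.0135, -0.002, 0, -6.5, 0], [-0.026, -0.003, 0, -12.5, 0], [-0.038, -0.002, 0, -18.5, 0], [-0.05, 0, 0, -24.5, 0], [-0.06, 0.002, 0, -30.5, 0]]}}

```text
time_s: 19.32
eef_pos: [515.9, 88.8, 54.3]
tcp_rot: [0.0, 0.012, 1.0, 0.0]
ft_force: [-0.4, 0.1, -0.0]
gripper_width: 0.2
finger_force: 0.2
```

```bash
python3 door.py 6 -1.1 1 0 54;python3 go.py
```

```text
6.0 world [518.  88.] row -2.3 -0.6 0.3 turn 0.0
5.0 world [520.  88.] row -4.3 -1.1 0.3 turn -1.0
4.0 world [522.  87.] row -6.3 -1.5 0.3 turn -2.0
3.0 world [524.  87.] row -8.3 -1.8 0.3 turn -3.0
2.0 world [526.  86.] row -10.4 -2.2 0.3 turn -4.0
1.0 world [528.  86.] row -12.4 -2.5 0.3 turn -5.0
0.0 world [530.  86.] row -14.4 -2.7 0.3 turn -6.0
-1.0 world [532.  85.] row -16.5 -2.9 0.3 turn -7.0
t 19.325 p [515.9  88.8  54.3] yaw 88.6 F [-0.4  0.1 -0. ] w 0.2 ff 0.174526940099895 q6 -1.4213049512844964
```

Pushing the last few degrees in steps, watching for the force peak and the stop.

Call:
{"name": "carry_out", "arguments": {"deltas": [[-0.004, -0.001, 0, -1, 0], [-0.006, -0.0015, 0, -2, 0], [-0.008, -0.002, 0, -3, 0]]}}

```text
time_s: 19.7
eef_pos: [520.9, 87.1, 53.5]
tcp_rot: [-0.002, -0.012, 1.0, -0.0]
ft_force: [-15.6, 1.6, 11.7]
gripper_width: 0.6
finger_force: 7.8
```

Call:
{"name": "carry_out", "arguments": {"deltas": [[-0.0015, 0, 0, -1, 0], [-0.003, 0, 0, -1.5, 0]]}}

```text
time_s: 19.95
eef_pos: [524.5, 87.0, 53.5]
tcp_rot: [-0.002, -0.025, 1.0, -0.0]
ft_force: [0.3, -0.3, -0.5]
gripper_width: 0.6
finger_force: 0.0
```

Call:
{"name": "carry_out", "arguments": {"deltas": [[-0.0015, 0, 0, -0.5, 0], [-0.003, 0, 0, -1, 0]]}}

```text
time_s: 20.2
eef_pos: [528.8, 87.5, 53.6]
tcp_rot: [-0.001, -0.034, 0.999, -0.0]
ft_force: [-10.6, -3.8, 9.2]
gripper_width: 0.6
finger_force: 5.9
```

Call:
{"name": "carry_out", "arguments": {"deltas": [[-0.0005, 0, 0, 0, 0], [-0.001, 0, 0, 0, 0]]}}

```text
time_s: 20.45
eef_pos: [528.8, 87.5, 53.3]
tcp_rot: [-0.002, -0.034, 0.999, -0.0]
ft_force: [-14.5, -2.4, 12.3]
gripper_width: 0.2
finger_force: 7.4
```

A clear peak, a jump, then a firm stop: the door behaves as latched. I'll retreat, rise and turn for the lock grip.

Call:
{"name": "carry_out", "arguments": {"deltas": [[-0.0005, 0, 0, 0, 0], [-0.001, 0, 0, 0, 0], [0.015, 0, 0, 0, 0], [0.035, 0, 0, 0, 0], [0.035, 0, -0.05, 0, 0.3]]}}

```text
time_s: 21.08
eef_pos: [492.3, 85.0, 101.5]
tcp_rot: [-0.003, -0.034, 0.999, -0.0]
ft_force: [1.5, -0.4, 0.8]
gripper_width: 7.7
finger_force: 0.0
```

Call:
{"name": "carry_out", "arguments": {"deltas": [[0, 0, -0.05, 10, 0.66], [0, 0, -0.07, 20, 0.66], [-0.02, 0.01, -0.07, 30, 0.66], [-0.04, 0.02, -0.07, 40, 0.66], [-0.06, 0.03, -0.07, 50, 0.66]]}}

```text
time_s: 21.7
eef_pos: [554.1, 119.8, 173.7]
tcp_rot: [0.0, 0.394, 0.919, 0.0]
ft_force: [-1.1, 0.1, 0.0]
gripper_width: 57.4
finger_force: 0.0
```

```bash
python3 go.py 593 142.4 125 4.64
python3 - <<'E'
from h import *
# door shut check: where is the door/strip now in the scene
F=np.array([557.9,121.2]);y=np.radians(4.64)
W=lambda x,yy,z:[F[0]+x*np.cos(y)-yy*np.sin(y),F[1]+x*np.sin(y)+yy*np.cos(y),z]
a=arm.get_image("scene").astype(int); np.save("pics/door.npy",a)
p=w2px("scene",W(-16,-33,45));print("pad pred",p.round(1))
u,v=p.round().astype(int)
print(a[v-8:v+9,u-8:u+9].mean(2).astype(int))
E
```

```text
shift mm -10.5 43.7 48.7 turn 39.0
t 21.7 p [554.1 119.8 173.7] yaw 43.6 F [-1.1  0.1  0. ] w 57.4 ff 0.0 q6 -0.589445533434648
pad pred [222.  289.6]
[[93 90 91 88 89 91 90 93 94 90 91 89 91 94 88 86 91]
 [90 89 89 91 92 91 81 62 54 67 87 90 91 91 88 88 90]
 [87 88 90 92 90 79 51 34 28 34 54 80 91 92 88 87 92]
 [90 92 93 93 84 61 36 22 33 33 36 66 89 89 89 88 92]
 [91 93 91 91 68 41 30 29 32 29 32 64 92 91 89 91 89]
 [93 93 91 84 48 38 29 24 32 31 33 63 92 90 88 90 89]
 [92 91 85 64 32 34 31 29 30 32 28 68 92 90 93 90 85]
 [92 92 79 49 28 31 30 33 35 25 34 70 92 91 90 92 88]
 [91 91 76 40 35 31 30 30 34 29 52 78 90 91 91 88 89]
 [90 90 77 34 30 27 33 29 28 36 53 79 90 93 90 89 86]
 [90 86 64 36 31 30 27 30 33 33 66 90 88 92 93 91 88]
 [85 90 72 27 34 35 34 31 32 51 77 88 92 90 88 87 88]
 [89 92 72 31 34 34 33 29 50 77 88 92 92 89 85 86 90]
 [90 90 79 50 31 31 31 44 75 89 90 90 89 87 89 90 90]
 [88 91 88 80 73 63 72 84 89 91 88 92 87 88 87 90 87]
 [90 91 90 89 86 88 88 89 90 86 86 89 87 90 86 88 87]
 [90 89 92 94 91 94 90 93 89 89 89 91 87 85 82 84 84]]
```

The pad sits at its shut position within a pixel. Next, over the grip and down.

Call:
{"name": "carry_out", "arguments": {"deltas": [[-0.003, 0.012, 0, 10, 0.66], [-0.006, 0.024, 0, 20, 0.66], [-0.009, 0.036, 0, 30, 0.66], [-0.0105, 0.0437, 0.02, 39, 0.66], [-0.0105, 0.0437, 0.04, 39, 0.66]]}}

```text
time_s: 22.38
eef_pos: [592.3, 142.3, 132.9]
tcp_rot: [0.0, 0.675, 0.738, 0.0]
ft_force: [-1.1, -0.4, -0.3]
gripper_width: 60.0
finger_force: 0.0
```

```bash
python3 go.py 593 142.4 103 4.64
```

```text
shift mm 0.1 0.7 29.9 turn 0.5
t 22.375 p [592.3 142.3 132.9] yaw 5.1 F [-1.1 -0.4 -0.3] w 60.0 ff 0.0 q6 0.10784749061734912
```

Call:
{"name": "carry_out", "arguments": {"deltas": [[0, 0, 0.015, 0.5, 0.66], [0, 0, 0.026, 0.5, 0.66], [0, 0, 0.0295, 0.5, 0.66], [0, 0, 0.0295, 0.5, 0.5], [0, 0, 0.0295, 0.5, 0.4]]}}

```text
time_s: 23.0
eef_pos: [592.6, 142.3, 104.5]
tcp_rot: [0.0, 0.679, 0.734, 0.0]
ft_force: [0.2, 0.1, -0.6]
gripper_width: 43.2
finger_force: 0.0
```

Call:
{"name": "carry_out", "arguments": {"deltas": [[0, 0, 0, 0, 0.3], [0, 0, 0, 0, 0.3]]}}

```text
time_s: 23.25
eef_pos: [593.5, 142.4, 104.5]
tcp_rot: [0.001, 0.679, 0.734, 0.001]
ft_force: [7.7, 0.7, -4.8]
gripper_width: 28.1
finger_force: 6.2
```

Call:
{"name": "carry_out", "arguments": {"deltas": [[0, 0, 0, 0, 0.2], [0, 0, 0, 0, 0.2], [0, 0, 0, 0, 0.2]]}}

```text
time_s: 23.62
eef_pos: [595.8, 142.6, 104.7]
tcp_rot: [0.002, 0.679, 0.734, 0.003]
ft_force: [23.2, 1.5, -17.9]
gripper_width: 21.8
finger_force: 30.0
```

Call:
{"name": "carry_out", "arguments": {"deltas": [[0, 0.0015, 0, 0, 0], [0, 0.003, 0, 0, 0], [0, 0.003, 0, 0, 0]]}}

```text
time_s: 24.0
eef_pos: [596.3, 142.6, 104.6]
tcp_rot: [0.001, 0.679, 0.734, 0.001]
ft_force: [7.4, 0.4, 0.1]
gripper_width: 21.8
finger_force: 30.0
```

Call:
{"name": "carry_out", "arguments": {"deltas": [[-0.004, 0, 0, 0, 0], [-0.009, 0, 0, 0, 0], [-0.014, 0, 0, 0, 0], [-0.019, 0, 0, 0, 0], [-0.024, 0, 0, 0, 0]]}}

```text
time_s: 24.62
eef_pos: [598.0, 118.7, 104.5]
tcp_rot: [0.001, 0.679, 0.734, 0.001]
ft_force: [5.4, 2.5, 1.5]
gripper_width: 22.1
finger_force: 30.0
```

```bash
python3 go.py
```

```text
t 24.625 p [598.  118.7 104.5] yaw 4.5 F [5.4 2.5 1.5] w 22.1 ff 30.021944493055344 q6 0.07956810978679409
```

Moving freely, 24 mm so far. On to the end stop.

Call:
{"name": "carry_out", "arguments": {"deltas": [[-0.002, 0, 0, 0, 0], [-0.004, 0, 0, 0, 0]]}}

```text
time_s: 24.88
eef_pos: [598.3, 114.7, 104.5]
tcp_rot: [0.001, 0.679, 0.734, 0.001]
ft_force: [3.8, 2.3, 1.1]
gripper_width: 21.8
finger_force: 30.0
```

Call:
{"name": "carry_out", "arguments": {"deltas": [[-0.001, 0, 0, 0, 0], [-0.0015, 0, 0, 0, 0], [-0.0015, 0, 0, 0, 0]]}}

```text
time_s: 25.25
eef_pos: [598.3, 114.4, 104.5]
tcp_rot: [0.0, 0.679, 0.734, 0.001]
ft_force: [4.6, 12.3, 0.9]
gripper_width: 21.8
finger_force: 30.0
```

The stop is reached after 28 mm of travel. Open and lift clear.

Call:
{"name": "carry_out", "arguments": {"deltas": [[0, 0, 0, 0, 0.35], [0, 0, 0, 0, 0.5], [0, 0, 0, 0, 0.66], [0, 0, 0, 0, 0.66], [0, 0, -0.03, 0, 0.66]]}}

```text
time_s: 25.88
eef_pos: [596.3, 112.8, 132.5]
tcp_rot: [-0.001, 0.679, 0.734, -0.001]
ft_force: [0.1, 0.2, -0.4]
gripper_width: 60.2
finger_force: 0.0
```

Call:
{"name": "carry_out", "arguments": {"deltas": [[0, -0.02, -0.05, 0, 0.66], [0, -0.07, -0.08, 0, 0.66], [0, -0.12, -0.09, 0, 0.66], [0, -0.16, -0.09, 0, 0.66], [0, -0.16, -0.09, 0, 0.66]]}}

```text
time_s: 26.5
eef_pos: [436.0, 100.4, 224.1]
tcp_rot: [0.0, 0.679, 0.734, 0.0]
ft_force: [0.1, 0.1, 0.1]
gripper_width: 60.0
finger_force: 0.0
```

```bash
python3 go.py
python3 - <<'E'
from h import *
F=np.array([557.9,121.2]);y=np.radians(4.64)
W=lambda x,yy,z:[F[0]+x*np.cos(y)-yy*np.sin(y),F[1]+x*np.sin(y)+yy*np.cos(y),z]
b0=cv2.imread("pics/top0.png")[:,:,::-1].astype(int);b=arm.get_image("top").astype(int);a0=cv2.imread("pics/scene0.png")[:,:,::-1].astype(int);a=arm.get_image("scene").astype(int)
def cen(m,lo,hi,off):
    v,u=np.nonzero(m[lo[1]:hi[1],lo[0]:hi[0]]);return (u.mean()+lo[0]).round(2),(v.mean()+lo[1]).round(2),len(u)
for nm,im in(("start",b0),("now",b)):
    R,G,B=im[...,0],im[...,1],im[...,2]
    print(nm,"top yellow",cen((R>190)&(G>150)&(B<70),(198,168),(235,186),0),"red",cen((R>110)&(G<60),(198,172),(235,192),0))
for nm,im in(("start",a0),("now",a)):
    R,G,B=im[...,0],im[...,1],im[...,2]
    print(nm,"scene yellow",cen((R>190)&(G>140)&(B<90),(165,255),(225,292),0),"red",cen((R>110)&(G<60),(165,255),(225,292),0))
print("bystander diffs", {n:int(np.abs(b[v-9:v+9,u-9:u+9]-b0[v-9:v+9,u-9:u+9]).mean()) for n,(u,v) in dict(tape=(280,245),eraser=(227,256),meter=(325,192),dish=(352,264),cutters=(388,266)).items()})
E
```

```text
t 26.5 p [436.  100.4 224.1] yaw 4.5 F [0.1 0.1 0.1] w 60.0 ff 0.0 q6 0.09585993322261983
start top yellow (np.float64(214.0), np.float64(177.5), 4) red (np.float64(210.5), np.float64(183.0), 14)
now top yellow (np.float64(219.8), np.float64(177.4), 5) red (np.float64(219.5), np.float64(182.5), 12)
start scene yellow (np.float64(178.4), np.float64(267.05), 97) red (np.float64(189.95), np.float64(277.34), 56)
now scene yellow (np.float64(183.49), np.float64(262.77), 87) red (np.float64(197.96), np.float64(271.09), 54)
bystander diffs {'tape': 3, 'eraser': 84, 'meter': 2, 'dish': 2, 'cutters': 18}
```

Run:
```python
from h import *
a0=cv2.imread("pics/scene0.png")[:,:,::-1].astype(int);a=arm.get_image("scene").astype(int)
for nm,im in(("start",a0),("now",a)):
    R,G,B=im[...,0],im[...,1],im[...,2];m=(B>R+40)&(B>G+30);v,u=np.nonzero(m[320:350,265:305]);print(nm,"eraser blue",u.mean()+265,v.mean()+320,len(u))
    m=(R>110)&(G<60);v,u=np.nonzero(m[255:292,165:225]);print("tab red box",u.min()+165,u.max()+165,v.min()+255,v.max()+255)
print(arm.finish_job())
```

```text
start eraser blue 280.22727272727275 334.3636363636364 110
tab red box 187 193 272 282
now eraser blue 279.83168316831683 334.48514851485146 101
tab red box 195 201 266 276
the job is handed in; nothing more can be done
None
```

I handed the job in with the cell laid flat in the tray, the door shut and the grip slid the full 28 mm to the locked end with the tab out, but I couldn't confirm the tray is fully home: the fingers reached the safe's front edge, and the images show the red wall about 1–2 mm behind it instead of 4 mm.

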